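Find the tired spring rest and mark it

TASK

One of the three spring rests that cushion glass globes has a tired spring: press their round pads down one at a time, from the robot's left to its right, about 1 cm each, to feel which is the softest. Then push only that rest's red tag fully down to mark it for replacement, and take the hand away. Use the fingertips only: do not pick up, tip or shift the rests or anything else on the bench.

Things in the scene. Friction and masses are not known exactly. Their poses are not given: they have to be found in the camera images.
- rest_a: one of three spring rests that look alike (which of rest_a, rest_b, rest_c stands left, middle or right differs each time): grey steel base plate 160 (x) x 90 (y) x 12 mm standing unfastened on the bench, 1.6 kg, with a round sprung pad and a red tag. Origin at the centre of the plate's underside, on the bench (z = 0). Own +x runs from the tag (towards the robot) to the pad (away from it); yaw within 0.3 rad of the robot's
- pad_a_top (a point): centre of the top face of rest_a's pad: round, brass rim and grey felt face, 72 mm across, 74 mm above the bench when up, at x = +35 mm, y = 0 in the rest's frame; below it a steel cup of 64 mm diameter, 36 mm high
- pad_a (a joint): how far rest_a's pad is pressed straight down, m: 0 = up, 0.020 = on its stop; untouched, all three pads stand equally high to within about 1 mm. The spring returns it. The force needed grows with travel: about 9 N for the firmest pad at 10 mm (16 N at the stop), and for the softest pad about half or less of what either other pad needs
- tag_a_top (a point): centre of the top face of rest_a's red tag: flat cap 24 (x) x 34 (y) x 8 mm on a white stem over a dark guide block, top 62 mm above the bench when up, 42 mm when down, at x = -55 mm, y = 0 in the rest's frame (90 mm from the pad's centre)
- tag_a (a joint): how far rest_a's tag is pushed straight down, m: 0 = up, 0.020 = fully down. Friction of about 4 N; it has no spring and stays where it is left
- rest_b: one of three spring rests that look alike (which of rest_a, rest_b, rest_c stands left, middle or right differs each time): grey steel base plate 160 (x) x 90 (y) x 12 mm standing unfastened on the bench, 1.6 kg, with a round sprung pad and a red tag. Origin at the centre of the plate's underside, on the bench (z = 0). Own +x runs from the tag (towards the robot) to the pad (away from it); yaw within 0.3 rad of the robot's
- pad_b_top (a point): centre of the top face of rest_b's pad: round, brass rim and grey felt face, 72 mm across, 74 mm above the bench when up, at x = +35 mm, y = 0 in the rest's frame; below it a steel cup of 64 mm diameter, 36 mm high
- pad_b (a joint): how far rest_b's pad is pressed straight down, m: 0 = up, 0.020 = on its stop; untouched, all three pads stand equally high to within about 1 mm. The spring returns it. The force needed grows with travel: about 9 N for the firmest pad at 10 mm (16 N at the stop), and for the softest pad about half or less of what either other pad needs
- tag_b_top (a point): centre of the top face of rest_b's red tag: flat cap 24 (x) x 34 (y) x 8 mm on a white stem over a dark guide block, top 62 mm above the bench when up, 42 mm when down, at x = -55 mm, y = 0 in the rest's frame (90 mm from the pad's centre)
- tag_b (a joint): how far rest_b's tag is pushed straight down, m: 0 = up, 0.020 = fully down. Friction of about 4 N; it has no spring and stays where it is left
- rest_c: one of three spring rests that look alike (which of rest_a, rest_b, rest_c stands left, middle or right differs each time): grey steel base plate 160 (x) x 90 (y) x 12 mm standing unfastened on the bench, 1.6 kg, with a round sprung pad and a red tag. Origin at the centre of the plate's underside, on the bench (z = 0). Own +x runs from the tag (towards the robot) to the pad (away from it); yaw within 0.3 rad of the robot's
- pad_c_top (a point): centre of the top face of rest_c's pad: round, brass rim and grey felt face, 72 mm across, 74 mm above the bench when up, at x = +35 mm, y = 0 in the rest's frame; below it a steel cup of 64 mm diameter, 36 mm high
- pad_c (a joint): how far rest_c's pad is pressed straight down, m: 0 = up, 0.020 = on its stop; untouched, all three pads stand equally high to within about 1 mm. The spring returns it. The force needed grows with travel: about 9 N for the firmest pad at 10 mm (16 N at the stop), and for the softest pad about half or less of what either other pad needs
- tag_c_top (a point): centre of the top face of rest_c's red tag: flat cap 24 (x) x 34 (y) x 8 mm on a white stem over a dark guide block, top 62 mm above the bench when up, 42 mm when down, at x = -55 mm, y = 0 in the rest's frame (90 mm from the pad's centre)
- tag_c (a joint): how far rest_c's tag is pushed straight down, m: 0 = up, 0.020 = fully down. Friction of about 4 N; it has no spring and stays where it is left
- finial: brass lamp finial, 28 mm across, 40 mm high, standing between the left and middle rests; a bystander, loose. Origin at the centre of its underside
- spacer: upright brass spacer tube, 26 mm outside diameter, 45 mm high, standing between the middle and right rests; a bystander, loose. Origin at the centre of its underside
- driver: screwdriver with green handle, 170 mm long, lying across in front of the middle rest, on the robot's side; a bystander, loose
- globe: white glass globe shade, 124 mm across, 114 mm high, on the bench to the robot's right; a bystander, loose. Origin at the centre of its underside
- canopy: brass ceiling canopy, 110 mm across, 56 mm high, beyond the rests; a bystander, loose. Origin at the centre of its underside
- tape: yellow tape measure, 65 x 32 x 62 mm, beyond the rests; a bystander, loose. Origin at the centre of its underside
- bin: open blue parts bin, 100 x 120 x 55 mm, beyond the rests; a bystander, loose. Origin at the centre of its underside
- jar: glass jar with steel cap, 60 mm across, 75 mm high, to the robot's left; a bystander, loose. Origin at the centre of its underside
Not all that is in view belongs to the job. What is shaped like the rest_b but green or orange is not meant.

How it is judged:
By the outcome, as a careful person would: the job done as asked, in the order asked, and still so for the second after the job is handed in, with the robot touching nothing.
It also fails if it takes over 58 s, if anything falls off the work surface, if the arm or the gripper's body presses on something with over 40 N, if the wrist force passes 120 N, or if a joint passes its speed limit or range.

ROBOT

A 6-joint arm with a two-finger parallel gripper is mounted at the origin on the work surface. World frame = base frame: x ahead of the robot, y to its left, z up, the work surface at z = 0. Lengths are in mm, angles in rad, forces in N, time in s.
With the tool pointing down it reaches from about 275 to 875 mm from the base axis. Payload 12.5 kg.
Tool frame: the origin (TCP) lies at the very end of the fingers, on their centre line; the grasp point (between the pads) lies 19 mm behind it; z points along the fingers, x is the direction in which the jaws open and shut, and the axes are right-handed (so a half turn about z gives the same grasp; the last joint's range is limited). The gripper opens to 85 mm and grips with 20 to 120 N. Pads are 22 mm wide; open, the fingers measure 114 mm over their backs; the gripper's body (76 mm by 85 mm) begins 54 mm behind the grasp point. The pads swing forward as they close: fully open they stand 13 mm farther back than shut.
Start: joints at [1.134, 0.351, 1.652, -0, 1.139, -0.085], TCP at [189.492, 516.311, 231.29] pointing down, gripper open.
Joint ranges: [-2.75, 2.75], [-0.79, 2.1], [0.01, 2.65], [-1.57, 4.71], [0.07, 3.14], [-2.87, 2.87]. Speed limits (rad/s): [2.22, 2.22, 2.79, 3.14, 3.14, 3.14].

INTERFACE

Orientations are given as a unit quaternion [x, y, z, w].
In Python, from bench import sensors, read_camera, order gives the robot as it stands. The module is installed in compiled form; this text tells all that it offers.
- The arm moves only by the shell command python3 -m jog 'ROWS' [OPENING]. ROWS is JSON, a list of rows, each a list of 2 entries, a list of its own where there are three numbers: the shift along the tool's x, y, z in m, then the turn about the tool's z in rad. In form: [[[dx, dy, dz], spin], ...]. A call has 1 to 10 rows; each row shifts and turns the commanded pose from where the row before left it, along the tool's axes as they then stand; what a row does not reach is not made up. A row lasts 1/10 s, in which the tool goes at most 50 mm and 8.59 degrees, less where a joint would pass 70% of its speed; a pose out of reach is approached as far as the arm can. A call with a gripper value outside its range is refused whole. OPENING is the finger opening in m, from 0 to 0.0854, set as the call begins (- or left out, the last holds). The fingers move at their own pace and stop on an object; the grip force is fixed at half the most. Time passes only in rows, so rows that do not move let the fingers close. It gives the time, the measured TCP pose, the force and the opening at its end, in the units of the state.
- sensors.read_state(): the state, without advancing time (a new reading comes with each control period).
- read_camera(name): name is "side" or "top"; returns a dict with "pixels" (400x640x3 uint8, red, green, blue), "fovy" (degrees; the focal length in pixels is half the picture's height over the tangent of half this angle, whatever the lens; pixels are square), "cx", "cy" (the principal point, pixels), "extrinsics" (4x4, takes a point from camera to world coordinates). Camera axes: x right, y up, looking along -z (the intrinsics and any distortion apply to the point x, -y, -z); pixel columns grow to the right and rows downward; lengths in mm; the calibration is good to about 2 mm. A picture is of the moment at which its call begins. There is no depth.
- order.finish_job(): hands the job in, once; it reports no verdict.
The state is a dict: "t": time; "q": joint angles; "joint_velocities": joint speeds; "tau": joint torques, N m; "eef_pos": TCP position; "ee_rot": TCP orientation; "force": force on the tool from outside, world axes, zero at the start; "moment": the same for the moment, N m; "opening": opening from 0.0 (shut) to 1.0 (fully open).
Only numpy, scipy, OpenCV 4.12 (cv2) and the standard library are available. Lean on these libraries where they do the work, as an engineer would, in place of code of your own. Each camera call takes 0.05 s, during which the arm holds its last target.

## Working session

There is one attempt and no reset: what is moved stays moved. The work goes in short steps, Python scripts to look and compute and a shell command to move; the robot and the scene stay as the last step left them, time stands still between calls to the robot, and variables do not carry over. Pictures are saved under pics/ and viewed, and the job is handed in when it is done.

```bash
mkdir -p pics; python3 - <<'E'
from bench import sensors, read_camera
import cv2
print(sensors.read_state())
for n in("top","side"):
    c=read_camera(n);cv2.imwrite(f"pics/{n}0.png",c["pixels"][:,:,::-1]);print(n,c["fovy"],c["cx"],c["cy"],c["extrinsics"],[k for k in c])
E
```

```text
{'t': 0.0, 'q': array([ 1.13441137e+00,  3.51247078e-01,  1.65242301e+00,  6.59927352e-06,
        1.13909820e+00, -8.46011585e-02]), 'joint_velocities': array([-0.00034344,  0.00153983,  0.00101938, -0.00118303,  0.00037896,
        0.00043437]), 'tau': array([ 1.54925434e-03, -5.06093144e+01, -2.91405666e+01, -2.51841709e-05,
        4.48476436e-03,  7.86604983e-05]), 'eef_pos': array([189.35026674, 516.02686939, 230.75289429]), 'ee_rot': array([ 8.19931411e-01,  5.72461470e-01, -5.10179141e-04,  2.91979136e-04]), 'force': array([-0.18739412,  0.31652982,  0.22381535]), 'moment': array([-8.02205773e-05, -8.18863162e-03,  8.53813622e-02]), 'opening': 0.9991700656909261}
top 46.98642120890854 319.4098706778274 192.1987098256165 [[-5.36212736e-03  9.88039650e-01 -1.54106771e-01  3.47817758e+02]
 [-9.99956886e-01 -6.46625965e-03 -6.66437135e-03  6.22441407e+00]
 [-7.58115754e-03  1.54064392e-01  9.88031725e-01  1.28929188e+03]
 [ 0.00000000e+00  0.00000000e+00  0.00000000e+00  1.00000000e+00]] ['pixels', 'fovy', 'cx', 'cy', 'extrinsics']
side 57.075715411630284 316.5518571761482 194.61683343459362 [[ 9.01995305e-01  2.88551471e-01 -3.21158090e-01  1.84523588e+02]
 [-4.31409011e-01  5.72988736e-01 -6.96828655e-01 -7.05344583e+02]
 [-1.70509655e-02  7.67086669e-01  6.41316854e-01  7.48886802e+02]
 [ 0.00000000e+00  0.00000000e+00  0.00000000e+00  1.00000000e+00]] ['pixels', 'fovy', 'cx', 'cy', 'extrinsics']
```

View pics/top0.png

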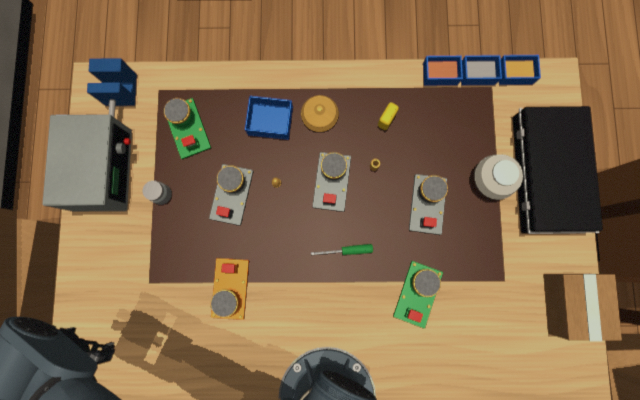

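View pics/side0.png

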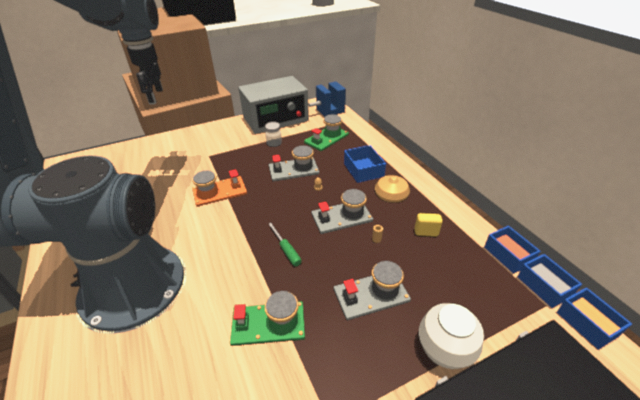

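```bash
python3 - <<'E'
import cv2
a=cv2.imread("pics/top0.png")[110:260,180:440]
cv2.imwrite("pics/top0c.png",cv2.resize(a,None,fx=3,fy=3,interpolation=cv2.INTER_CUBIC))
E
```

```text
(no output)
```

View pics/top0c.png

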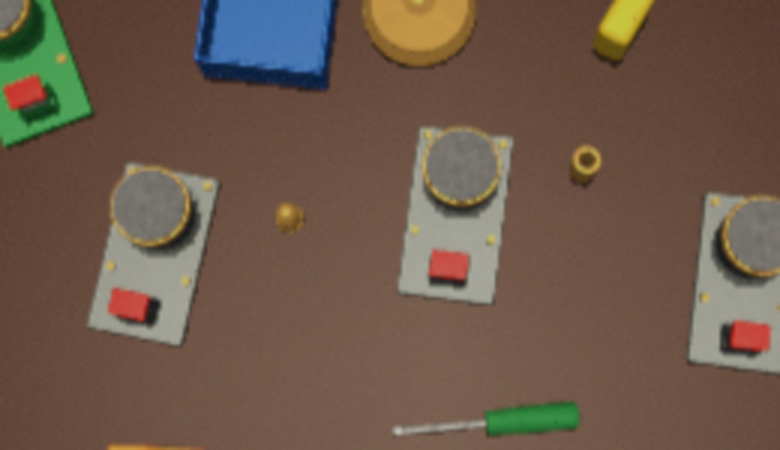

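The top crop shows three grey rests. Pad centres are at about (230,179), (334,165) and (434,188), and tags at (223,212), (330,199) and (430,222). The green and orange ones are decoys.

```bash
cat > h.py <<'E'
import numpy as np,cv2
from bench import read_camera
def ray(c,u,v,z):
    f=200/np.tan(np.radians(c["fovy"])/2);E=c["extrinsics"]
    d=E[:3,:3]@np.array([(u-c["cx"])/f,-(v-c["cy"])/f,-1]);o=E[:3,3]
    return (o+d*(z-o[2])/d[2])
def proj(c,p):
    f=200/np.tan(np.radians(c["fovy"])/2);E=c["extrinsics"]
    q=E[:3,:3].T@(np.array(p)-E[:3,3]);return c["cx"]+f*q[0]/-q[2],c["cy"]-f*q[1]/-q[2]
E
python3 - <<'E'
from h import *
c=read_camera("top")
s=read_camera("side")
im=s["pixels"][:,:,::-1].copy()
big=cv2.resize(im,None,fx=3,fy=3,interpolation=cv2.INTER_CUBIC)
for n,p,t in(("L",(151,206),(129,305)),("M",(461,166),(449,266)),("R",(761,235),(750,337))):
    P=ray(c,180+p[0]/3,110+p[1]/3,74);T=ray(c,180+t[0]/3,110+t[1]/3,62)
    d=P-T;print(n,P.round(1),T.round(1),np.hypot(d[0],d[1]).round(1),np.arctan2(d[1],d[0]).round(3))
    for q in(P,T):
        u,v=proj(s,q);cv2.drawMarker(big,(int(3*u),int(3*v)),(255,0,0),0,12,1)
for n,b in (("finial",(289,218)),("spacer",(586,160))): print(n,ray(c,180+b[0]/3,110+b[1]/3,40))
cv2.imwrite("pics/s1.png",big[420:960,690:1290])
E
```

```text
L [575.8 253.8  74. ] [488.  273.8  62. ] 90.0 -0.224
M [610.5 -24.4  74. ] [521.4 -13.   62. ] 89.7 -0.127
R [ 545.8 -290.9   74. ] [ 456.  -280.1   62. ] 90.5 -0.12
finial [570.06774529 133.35488109  40.        ]
spacer [ 622.65705792 -140.83704817   40.        ]
```

View pics/s1.png

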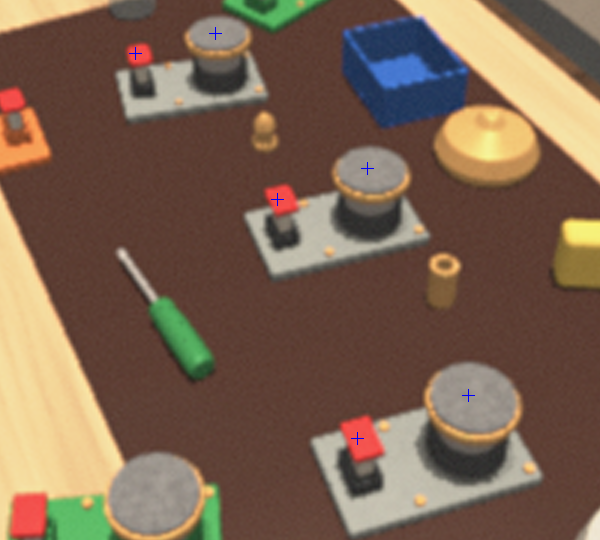

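```bash
python3 -m jog '[[[0,0,0.02],-0.117],[[0,0,0.02],-0.117],[[0,0,0.02],-0.118],[[0,0,0.02],0],[[-0.01,0.02,0],0],[[-0.02,0.03,0],0],[[-0.02,0.03,0],0],[[-0.02,0.03,0],0],[[-0.02,0.03,0],0],[[-0.02,0.03,0],0]]' 0
python3 -m jog '[[[-0.02,0.03,0],0],[[-0.02,0.03,0],0],[[-0.02,0.03,0],0],[[-0.02,0.03,0],0],[[-0.02,0.03,0],0],[[-0.02,0.03,0],0],[[-0.02,0.03,0],0],[[-0.01,0.006,0],0],[[0,0,0],0],[[0,0,0],0]]'
```

```text
t: 1.2
eef_pos: [360.6, 405.4, 151.2]
ee_rot: [0.707, 0.707, -0.0, 0.0]
force: [0.3, 0.8, 0.1]
opening: -0.0
t: 2.2
eef_pos: [574.7, 256.8, 151.1]
ee_rot: [0.707, 0.707, -0.0, -0.0]
force: [-0.2, 0.8, -0.4]
opening: -0.0
```

```bash
python3 -m jog '[[[-0.003,0.001,0.02],0],[[0,0,0.02],0],[[0,0,0.02],0],[[0,0,0.008],0],[[0,0,0],0],[[0,0,0],0],[[0,0,0],0]]'
python3 - <<'E'
from h import *
from bench import sensors
s=read_camera("side");big=cv2.resize(s["pixels"][:,:,::-1],None,fx=4,fy=4,interpolation=cv2.INTER_CUBIC)
cv2.imwrite("pics/s2.png",big[480:800,900:1400]); print(sensors.read_state()["force"],sensors.read_state()["eef_pos"])
c=read_camera("top");cv2.imwrite("pics/t2.png",cv2.resize(c["pixels"][110:260,180:440,::-1],None,fx=3,fy=3))
E
```

```text
t: 2.9
eef_pos: [576.9, 253.8, 84.5]
ee_rot: [0.707, 0.707, 0.001, 0.0]
force: [0.5, -0.2, 0.3]
opening: 0.004
[-0.62673298 -0.49327972  0.06293161] [576.93236471 253.74930163  84.39268207]
```

View pics/s2.png

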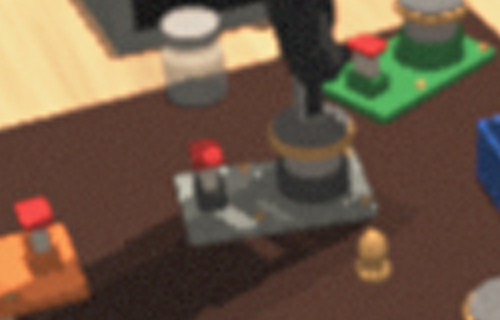

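View pics/t2.png

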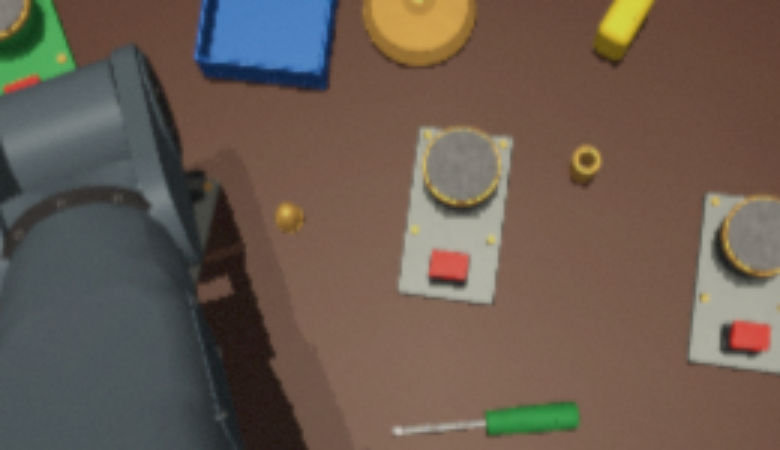

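The side view shows the shut fingertips just above the left pad's centre (s2 crop about (310,110)). The finial and tag are clear.

```bash
for i in 1; do python3 -m jog '[[[0,0,0.004],0],[[0,0,0.004],0],[[0,0,0],0],[[0,0,0],0]]'; done
python3 -m jog '[[[0,0,0.002],0],[[0,0,0.002],0],[[0,0,0.002],0],[[0,0,0],0],[[0,0,0],0]]'
```

```text
t: 3.4
eef_pos: [576.4, 253.3, 75.1]
ee_rot: [0.707, 0.707, -0.0, -0.0]
force: [-0.5, 0.2, -0.1]
opening: -0.002
t: 3.9
eef_pos: [576.8, 253.5, 69.6]
ee_rot: [0.707, 0.707, 0.0, 0.0]
force: [-0.4, -0.6, 4.5]
opening: -0.001
```

```bash
python3 -m jog '[[[0,0,0.002],0],[[0,0,0.002],0],[[0,0,0.001],0],[[0,0,0],0],[[0,0,0],0]]'
python3 -m jog '[[[0,0,0],0]]';python3 -m jog '[[[0,0,0],0]]'
```

```text
t: 4.4
eef_pos: [576.8, 253.4, 64.9]
ee_rot: [0.707, 0.707, 0.0, 0.0]
force: [-1.7, -1.6, 8.7]
opening: -0.001
t: 4.5
eef_pos: [576.8, 253.4, 64.9]
ee_rot: [0.707, 0.707, 0.0, 0.0]
force: [-1.3, -1.1, 7.3]
opening: 0.0
t: 4.6
eef_pos: [576.8, 253.5, 64.9]
ee_rot: [0.707, 0.707, 0.0, 0.0]
force: [-1.5, -0.8, 7.7]
opening: 0.002
```

```bash
python3 -m jog '[[[0,0,0.001],0],[[0,0,0],0],[[0,0,0],0]]'; python3 -m jog '[[[0,0,0],0]]';python3 -m jog '[[[0,0,0],0]]'
python3 -m jog '[[[0,0,-0.005],0],[[0,0,-0.01],0],[[0,0,-0.025],0],[[0,0,-0.025],0],[[-0.01,0,0],0],[[-0.02,0.004,0],0],[[-0.03,0.004,0],0],[[-0.03,0.004,0],0],[[-0.03,0.004,0],0],[[-0.03,0.004,0],0]]'
python3 -m jog '[[[-0.03,0.004,0],0],[[-0.03,0.004,0],0],[[-0.03,0.004,0],0],[[-0.025,0.002,0],0],[[-0.013,0,0],0],[[0,0,0],0],[[0,0,0],0],[[0,0,0],0]]'
```

```text
t: 4.9
eef_pos: [576.8, 253.4, 63.9]
ee_rot: [0.707, 0.707, 0.0, 0.0]
force: [-1.6, -1.6, 7.8]
opening: -0.001
t: 5.0
eef_pos: [576.8, 253.5, 64.0]
ee_rot: [0.707, 0.707, 0.0, 0.0]
force: [-2.1, -0.5, 9.2]
opening: 0.005
t: 5.1
eef_pos: [576.8, 253.5, 64.0]
ee_rot: [0.707, 0.707, 0.0, 0.0]
force: [-1.6, -1.0, 8.0]
opening: -0.002
t: 6.1
eef_pos: [596.0, 101.8, 127.5]
ee_rot: [0.707, 0.707, -0.001, -0.0]
force: [-0.1, 0.6, -0.7]
opening: -0.003
t: 6.9
eef_pos: [610.4, -23.5, 128.2]
ee_rot: [0.707, 0.708, -0.0, -0.0]
force: [0.3, -0.8, 0.2]
opening: -0.001
```

```bash
python3 -m jog '[[[-0.001,0,0.02],0],[[0,0,0.02],0],[[0,0,0.008],0],[[0,0,0.004],0],[[0,0,0],0],[[0,0,0],0]]'
python3 -m jog '[[[0,0,0.002],0],[[0,0,0.002],0],[[0,0,0.002],0],[[0,0,0],0],[[0,0,0],0]]'
python3 -m jog '[[[0,0,0.002],0],[[0,0,0.002],0],[[0,0,0.002],0],[[0,0,0],0],[[0,0,0],0]]'
python3 -m jog '[[[0,0,0],0]]';python3 -m jog '[[[0,0,0],0]]'
```

```text
t: 7.5
eef_pos: [611.0, -25.4, 77.1]
ee_rot: [0.707, 0.707, 0.0, 0.0]
force: [1.0, -0.1, 0.2]
opening: 0.002
t: 8.0
eef_pos: [610.6, -25.6, 70.3]
ee_rot: [0.707, 0.707, 0.0, -0.0]
force: [0.5, -0.4, 1.4]
opening: -0.002
t: 8.5
eef_pos: [610.7, -25.6, 64.3]
ee_rot: [0.707, 0.707, 0.0, 0.0]
force: [0.8, -1.0, 2.6]
opening: 0.002
t: 8.6
eef_pos: [610.7, -25.6, 64.4]
ee_rot: [0.707, 0.707, 0.0, 0.0]
force: [0.7, -0.4, 1.9]
opening: 0.002
t: 8.7
eef_pos: [610.7, -25.6, 64.4]
ee_rot: [0.707, 0.707, 0.0, 0.0]
force: [1.2, -0.1, 2.2]
opening: -0.007
```

```bash
python3 -m jog '[[[0,0,-0.005],0],[[0,0,-0.01],0],[[0,0,-0.025],0],[[0,0,-0.025],0],[[-0.01,0,0],0],[[-0.02,-0.006,0],0],[[-0.03,-0.007,0],0],[[-0.03,-0.007,0],0],[[-0.03,-0.007,0],0],[[-0.03,-0.007,0],0]]'
python3 -m jog '[[[-0.03,-0.007,0],0],[[-0.03,-0.007,0],0],[[-0.03,-0.007,0],0],[[-0.02,-0.007,0],0],[[-0.005,-0.003,0],0],[[0,0,0],0],[[0,0,0],0],[[0,0,0],0]]'
python3 - <<'E'
from h import *
s=read_camera("side");big=cv2.resize(s["pixels"][:,:,::-1],None,fx=3,fy=3,interpolation=cv2.INTER_CUBIC)
cv2.imwrite("pics/s3.png",big[420:960,690:1290])
c=read_camera("top");cv2.imwrite("pics/t3.png",cv2.resize(c["pixels"][110:260,180:440,::-1],None,fx=3,fy=3,interpolation=cv2.INTER_CUBIC))
E
```

```text
t: 9.7
eef_pos: [575.8, -176.9, 129.0]
ee_rot: [0.707, 0.707, -0.0, -0.0]
force: [-0.3, -0.7, 0.2]
opening: -0.001
t: 10.5
eef_pos: [545.9, -289.7, 129.3]
ee_rot: [0.707, 0.708, 0.0, -0.0]
force: [0.6, -0.3, 0.1]
opening: 0.002
```

View pics/s3.png

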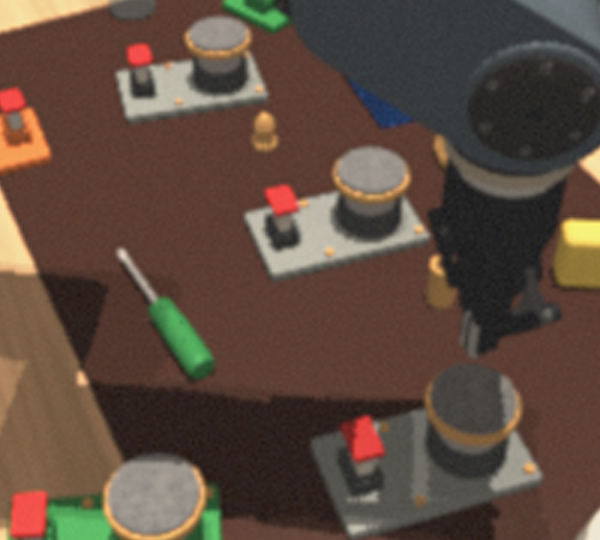

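View pics/t3.png

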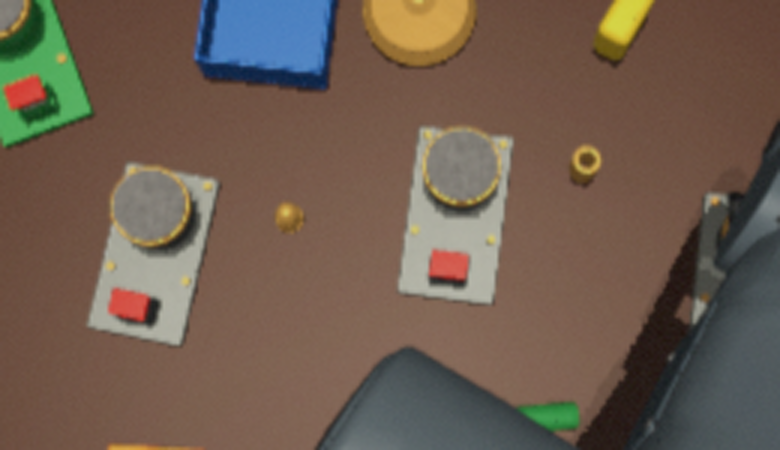

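The left and middle rests have not moved: pads are still at crop (151,206) and (461,166). The hand is above the right pad, so I press that next.

```bash
python3 -m jog '[[[-0.002,0.001,0.02],0],[[0,0,0.02],0],[[0,0,0.008],0],[[0,0,0.005],0],[[0,0,0],0],[[0,0,0],0]]'
python3 -m jog '[[[0,0,0.002],0],[[0,0,0.002],0],[[0,0,0.002],0],[[0,0,0],0],[[0,0,0],0]]'
python3 -m jog '[[[0,0,0.002],0],[[0,0,0.002],0],[[0,0,0.0025],0],[[0,0,0],0],[[0,0,0],0]]'
python3 -m jog '[[[0,0,0],0]]';python3 -m jog '[[[0,0,0],0]]'
```

```text
t: 11.2
eef_pos: [547.0, -292.7, 77.0]
ee_rot: [0.707, 0.707, 0.0, 0.0]
force: [0.9, -0.4, -0.6]
opening: -0.003
t: 11.7
eef_pos: [547.0, -292.8, 70.6]
ee_rot: [0.707, 0.707, 0.0, 0.0]
force: [0.5, -0.0, 2.7]
opening: 0.005
t: 12.2
eef_pos: [547.0, -292.8, 64.0]
ee_rot: [0.707, 0.707, 0.0, 0.0]
force: [0.5, -0.0, 6.6]
opening: -0.001
t: 12.3
eef_pos: [547.0, -292.8, 64.1]
ee_rot: [0.707, 0.707, 0.0, 0.0]
force: [0.9, -1.4, 5.9]
opening: -0.002
t: 12.4
eef_pos: [547.0, -292.8, 64.1]
ee_rot: [0.707, 0.707, 0.0, 0.0]
force: [2.0, -0.1, 6.3]
opening: -0.001
```

The forces at about 10 mm are left ≈8.3 N, middle ≈2.2 N and right ≈6.2 N, so the middle pad is the softest. Next is its tag at about (522,-13).

```bash
python3 -m jog '[[[0,0,-0.005],0],[[0,0,-0.01],0],[[0,0,-0.025],0],[[0,0,-0.025],0],[[0.01,0,0],0],[[0.02,-0.002,0],0],[[0.03,-0.003,0],0],[[0.03,-0.003,0],0],[[0.03,-0.003,0],0],[[0.03,-0.003,0],0]]'
python3 -m jog '[[[0.03,-0.003,0],0],[[0.03,-0.003,0],0],[[0.03,-0.003,0],0],[[0.025,-0.002,0],0],[[0.015,0,0],0],[[0,0,0],0],[[0,0,0],0],[[0,0,0],0]]'
python3 -m jog '[[[0,0,0.02],0],[[0,0,0.02],0],[[0,0,0.01],0],[[0,0,0.008],0],[[0,0,0],0],[[0,0,0],0]]'
python3 - <<'E'
from h import *
s=read_camera("side");big=cv2.resize(s["pixels"][:,:,::-1],None,fx=4,fy=4,interpolation=cv2.INTER_CUBIC)
cv2.imwrite("pics/s4.png",big[700:950,1150:1650])
E
```

```text
t: 13.4
eef_pos: [531.4, -140.9, 128.1]
ee_rot: [0.707, 0.707, -0.0, -0.001]
force: [0.7, -0.8, 0.6]
opening: 0.001
t: 14.2
eef_pos: [521.6, -13.5, 128.7]
ee_rot: [0.707, 0.707, -0.0, -0.0]
force: [-0.3, 0.1, -0.5]
opening: -0.001
t: 14.8
eef_pos: [521.9, -12.8, 71.2]
ee_rot: [0.707, 0.707, 0.0, 0.0]
force: [-1.0, 0.1, -0.0]
opening: 0.0
```

View pics/s4.png

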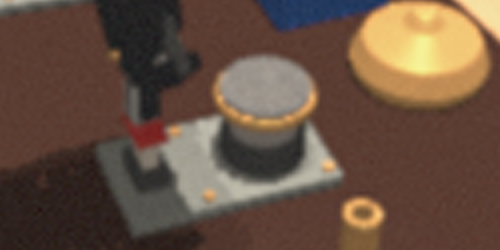

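The fingertips stand over the middle rest's tag (crop about (145,115)), clear of the pad.

```bash
python3 -m jog '[[[0,0,0.004],0],[[0,0,0.004],0],[[0,0,0.003],0],[[0,0,0.003],0],[[0,0,0.003],0],[[0,0,0.003],0],[[0,0,0.003],0],[[0,0,0],0],[[0,0,0],0]]'
```

```text
t: 15.75
eef_pos: [521.3, -12.6, 47.5]
ee_rot: [0.707, 0.707, -0.0, -0.0]
force: [-0.3, -0.5, -0.2]
opening: -0.005
```

```bash
python3 -m jog '[[[0,0,0.002],0],[[0,0,0.002],0],[[0,0,0.001],0],[[0,0,0],0],[[0,0,0],0]]'; python3 -m jog '[[[0,0,0.001],0],[[0,0,0],0]]'
```

```text
t: 16.25
eef_pos: [521.6, -12.6, 42.7]
ee_rot: [0.707, 0.707, 0.0, 0.0]
force: [0.2, -0.1, 0.4]
opening: 0.003
t: 16.45
eef_pos: [521.7, -12.6, 42.0]
ee_rot: [0.707, 0.707, 0.0, 0.0]
force: [-1.8, 0.0, 5.2]
opening: -0.0
```

```bash
python3 -m jog '[[[0,0,0.001],0],[[0,0,0],0],[[0,0,0],0]]'
python3 - <<'E'
from h import *
s=read_camera("side");big=cv2.resize(s["pixels"][:,:,::-1],None,fx=4,fy=4,interpolation=cv2.INTER_CUBIC)
cv2.imwrite("pics/s5.png",big[700:950,1150:1650])
E
```

```text
t: 16.75
eef_pos: [521.8, -12.7, 41.9]
ee_rot: [0.707, 0.707, 0.0, 0.0]
force: [-5.3, 0.1, 17.4]
opening: 0.002
```

View pics/s5.png

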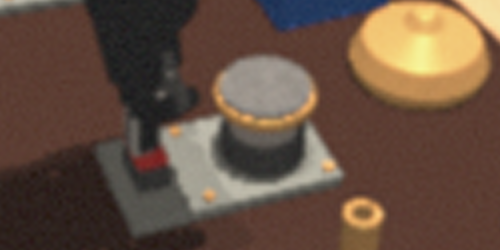

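The tag is on its stop: 17 N, with z no longer falling at 41.9 mm. I lift away and move back towards the robot at height.

```bash
python3 -m jog '[[[0,0,-0.002],0],[[0,0,-0.008],0],[[0,0,-0.02],0],[[0,0,-0.03],0],[[0,0,-0.03],0],[[0,0,-0.03],0],[[0,-0.01,-0.03],0],[[0,-0.03,-0.02],0],[[0,-0.04,0],0],[[0,-0.04,0],0]]'
python3 -m jog '[[[0.03,-0.03,0],0],[[0.03,0,0],0],[[0.04,0,0],0],[[0.04,0,0],0],[[0.04,0,0],0],[[0.03,0,0],0],[[0.02,0,0],0],[[0,0,0],0],[[0,0,0],0],[[0,0,0],0]]'
python3 - <<'E'
from h import *
s=read_camera("side");big=cv2.resize(s["pixels"][:,:,::-1],None,fx=3,fy=3,interpolation=cv2.INTER_CUBIC)
cv2.imwrite("pics/s6.png",big[420:960,690:1290])
c=read_camera("top");cv2.imwrite("pics/t6.png",cv2.resize(c["pixels"][110:260,180:440,::-1],None,fx=3,fy=3,interpolation=cv2.INTER_CUBIC))
cv2.imwrite("pics/t6f.png",c["pixels"][:,:,::-1])
E
```

```text
t: 17.8
eef_pos: [400.4, -12.6, 211.4]
ee_rot: [0.707, 0.707, 0.0, 0.001]
force: [0.1, -0.7, -0.3]
opening: -0.002
t: 18.8
eef_pos: [371.5, 216.6, 210.9]
ee_rot: [0.707, 0.707, -0.0, 0.0]
force: [-0.6, 0.1, 1.0]
opening: -0.005
```

View pics/s6.png

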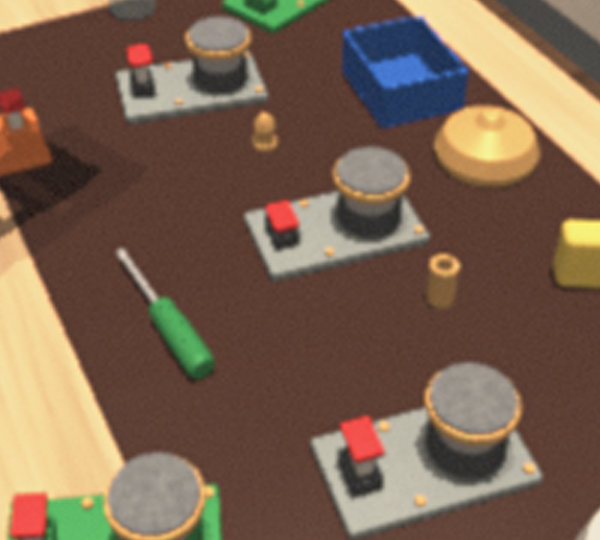

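View pics/t6.png

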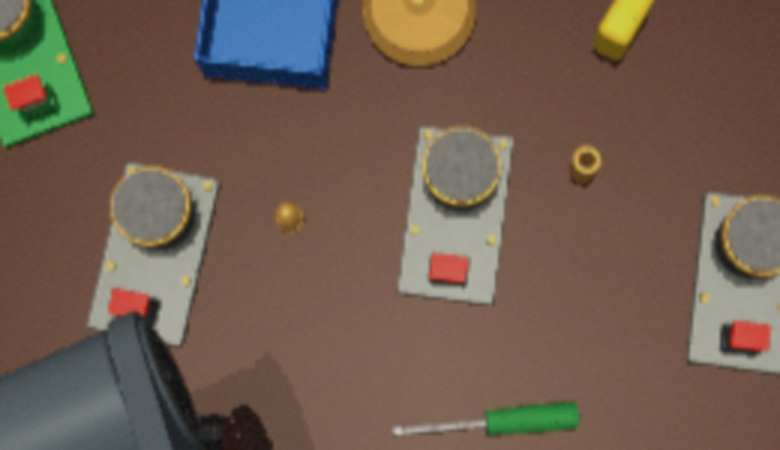

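View pics/t6f.png

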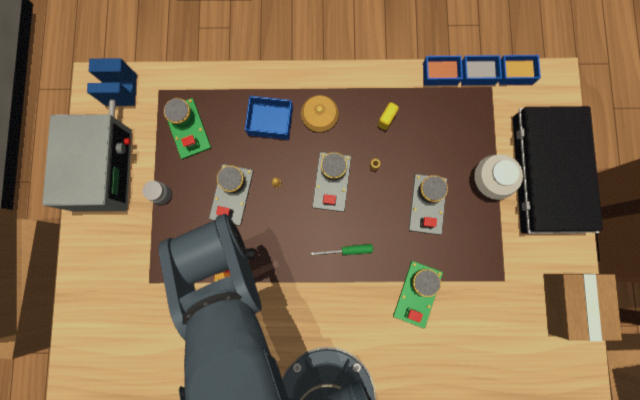

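The middle tag is down at side crop (283,216) with its stem hidden. The other tags are up, nothing has shifted, and the hand is clear.

```bash
python3 -c "
from bench import order
print(order.finish_job())"
```

```text
the job is handed in; nothing more can be done
None
```

The middle rest has the tired spring. I pushed its red tag fully down, and the job is handed in at about 19 s of the 58 s allowed.

- **Feeling the pads:** I pressed them left, middle, right with the shut fingertips, about 10 mm each. They needed about 8.3 N, 2.2 N and 6.2 N, so the middle is well under half of either other.
- **Marking:** I pushed only the middle tag. It stopped at 41.9 mm above the bench with 17 N on it, against the stated 42 mm when down.
- **Last checks:** The pictures taken after lifting away show the middle tag down and the other two up. All three pads are back up, and the rests and loose items are where they were. The hand was clear at 211 mm.
- **Disagreements:** The two cameras differed by up to about 3 mm on the rest positions, which was small enough not to matter here. While pushing the tag, the force reading was near zero in two pauses before it rose at the stop. The stop height and the pictures agree that it is fully down.

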